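# Load the chisel carrier into the sprung grinding fixture

## Robot

A 6-joint arm with a two-finger parallel gripper is mounted at the origin on the work surface. World frame = base frame: x ahead of the robot, y to its left, z up, the work surface at z = 0. Lengths are in m, angles in rad, forces in N, time in s.
With the tool pointing down it reaches from about 0.4 to 0.925 m from the base axis. Payload 12.5 kg.
Tool frame: the origin (TCP) lies at the very end of the fingers, on their centre line; the grasp point (between the pads) lies 19 mm behind it; z points along the fingers, y is the line along which they close (so a half turn about z gives the same grasp; the last joint's range is limited). The gripper opens to 95 mm and grips with 3 to 60 N. Pads are 20 mm wide; open, the fingers measure 119 mm over their backs; the gripper's body (75 mm by 180 mm) begins 59 mm behind the grasp point.
Start: joints at [-1.274, 0.491, 1.559, -0, 1.092, -0.106], TCP at [0.245, -0.575, 0.215] pointing down, gripper open.
Joint ranges: [-3.1, 3.1], [-0.84, 2.19], [0.05, 2.79], [-1.13, 4.28], [0.06, 2.93], [-2.69, 2.69]. Speed limits (rad/s): [2.22, 2.22, 2.79, 3.14, 3.14, 3.14].

## Interface

Orientations are given as a unit quaternion [x, y, z, w].
In Python, from station import arm gives the robot as it stands. The module is installed in compiled form; this text tells all that it offers.
- The arm moves only by the shell command python3 -m jog 'ROWS' [FORCE]. ROWS is JSON, a list of rows, each a list of 3 entries, a list of its own where there are three numbers: the opening, from -1 (shut) to 1 (fully open), then the shift along the tool's x, y, z in units of 1 m (1.0 is 1 m), then the turn, a rotation vector about the tool's x, y, z in units of 2 rad (1.0 is 2 rad). A call has 1 to 10 rows; each row shifts and turns the commanded pose from where the row before left it, along the tool's axes as they then stand; what a row does not reach is not made up. A row lasts 1/12 s, in which the tool goes at most 41.7 mm and 7.16 degrees, less where a joint would pass 70% of its speed; a pose out of reach is approached as far as the arm can. A call with a number of a shift or a turn outside -1 to 1 is refused whole. A call with a gripper value outside its range is refused whole. The fingers move at their own pace and stop on an object; FORCE is the grip in N (left out, the last holds). Time passes only in rows, so rows that do not move let the fingers close. It gives the time, the measured TCP pose, the force, the opening and the grip force at its end, in the units of the state.
- arm.get_obs(): the state, without advancing time (a new reading comes with each control period).
- arm.snapshot(name): name is "scene" or "top" or "wrist"; returns a dict with "img" (400x640x3 uint8, red, green, blue), "K" (3x3 intrinsics, pixels), "cam_to_world" (4x4, takes a point from camera to world coordinates). Camera axes: x right, y down, z forward; pixel columns grow to the right and rows downward; lengths in m; the calibration is good to about 2 mm. A picture is of the moment at which its call begins. There is no depth.
- arm.sign_off(): hands the job in; it is judged then, once.
Trained networks look in a picture, given as the dict that the camera call returned (one of the last four; its "shot" number tells which), for a name from the list of things; names that differ only in an ending like _2 or _b are one class to them, and where a whole thing is asked for, a point or a joint stands for the part that bears it (a point fixed in the world has none). Each returns a list of dicts, best first, with "score" (0 to 1); they miss things now and then, are a little off and sometimes report something else, mostly with a low value. They report only what shows in the picture. A call takes as long as a camera call. They do not tell look-alikes from the thing itself.
- arm.trace(thing, picture): "pixels" (400x640 bool, what is visible of it) and "extent" ([left, top, right, bottom] as shares, 0 to 1, of the picture: columns of its width, rows of its height, round what is visible of it).
- arm.pinpoint(thing, picture): "position" ([column, row] as shares, 0 to 1, of the picture: columns of its width, rows of its height: a listed point, or the origin of a listed thing).
The state is a dict: "time": time; "joints": joint angles; "dq": joint speeds; "joint_torque": joint torques, N m; "tool_pos": TCP position; "ee_rot": TCP orientation; "ft_force": force on the tool from outside, world axes, zero at the start; "moment": the same for the moment, N m; "width": opening from 0.0 (shut) to 1.0 (fully open); "grasp_force": force on a finger pad.
Only numpy, scipy, OpenCV 4.12 (cv2) and the standard library are available. Lean on these libraries where they do the work, as an engineer would, in place of code of your own. Each camera call takes 0.05 s, during which the arm holds its last target. There are 200 camera calls.

## Task

Take the carrier that holds the flat chisel blade and load it into the steel fixture: draw the sprung curved arm back, set the carrier down flat on the plate with its long side against the fixed fence, midway along it, blade pointing away from the arm's pivot, and let go so that the arm presses it against the fence. Leave the other carrier, with the round punch, where it is.

Things in the scene. Friction and masses are not known exactly. Their poses are not given: they have to be found in the camera images.
- carrier: Loose aluminium blade carrier, 0.3 kg: block 80 long (own x) x 40 wide (y) x 30 high; on top, centred, an upright grip rib 50 long (x) x 14 wide (y), 30 to 61 mm above the underside, to be pinched across its 14 mm. A flat steel chisel blade, 22 wide, 4 thick, 15 mm above the underside, sticks 50 mm out of the +x end. Origin: centre of the underside; z up. Starts upright on the bench.
- punch_carrier: Bystander: the same carrier block and rib, but holding a round 10 mm punch that sticks out 50 mm instead of the flat blade. Origin and axes likewise. Not to be moved.
- fixture: Fixed on the bench: dark steel plate 180 (own x) x 150 (y) x 10 thick; origin: centre of its underside. Aluminium fence 90 long (x), 12 wide, centred, top 10 mm above the plate; inner face at y = -35, looking to +y. A carrier flush to it, midway, has its underside's centre at x 0, y -15, z +10 mm and its blade to +x. The sprung arm's pivot is at x -75, y +20, its nose at rest at x 0, y -7.
- spring_arm (a joint): Sprung curved arm of bent steel strip, round 12 mm nose; top 26 mm above the plate. Angle, rad: 0 at rest, grows as the nose swings off the fence (fixture +y), stop 0.75. Gap nose to fence 22 mm at rest; 0.23 with the carrier seated, 0.33 with its side 8 mm further out. Presses 4 N at rest, 6 seated, 8 at 0.35; no catch. The held carrier's side, raised over the fence, can push it back.
Things that resemble listed ones, but are neither listed nor needed, are in the scene too. Several things have the shape of the fixture; the one meant has the colours described above. Leave any blue look-alike of the carrier alone.

How it is judged:
At the end, for the whole second after the job is handed in: The flat-bladed carrier lies flat on the plate (within 4 mm in height), its side against the fence (within 8 mm and 10 degrees), midway along it (within 18 mm), blade pointing to the fixture's +x (away from the pivot), at rest, with the sprung arm resting against it (arm angle 0.12 to 0.36) (x of carrier in the frame of fixture between -0.018 and 0.018 m and y of carrier in the frame of fixture between -0.023 and -0.007 m and z of carrier in the frame of fixture between 0.006 and 0.014 m and angle between the x axis of carrier and the x axis of fixture, either way round below 0.17 rad and y of fixture in the frame of carrier above 0 m and angle between carrier's own z axis and vertical below 0.1 rad and value of joint spring_arm between 0.12 and 0.36 rad and linear speed of carrier below 0.01 m/s and velocity of joint spring_arm below 0.05 rad/s); the robot touches nothing.
It fails at once if the punch carrier is moved by more than 30 mm (distance of punch_carrier from where it was at the start of the episode above 0.03 m).
It also fails if it takes over 38 s, if anything falls off the work surface, if the arm or the gripper's body presses on something with over 40 N, if the wrist force passes 120 N, or if a joint passes its speed limit or range.

## Working session

There is one attempt and no reset: what is moved stays moved. The work goes in short steps, Python scripts to look and compute and a shell command to move; the robot and the scene stay as the last step left them, time stands still between calls to the robot, and variables do not carry over. Pictures are saved under pics/ and viewed, at most 10 in all, crops included, and the job is handed in when it is done.

```bash
mkdir -p pics
cat > h.py <<'E'
import numpy as np, cv2
from station import arm
def ray(p,px,z):
    K=p["K"];T=np.array(p["cam_to_world"]);d=T[:3,:3]@np.linalg.inv(K)@[px[0],px[1],1.];o=T[:3,3]
    return o+d*(z-o[2])/d[2]
def proj(p,X):
    T=np.array(p["cam_to_world"]);c=T[:3,:3].T@(np.array(X)-T[:3,3]);q=np.array(p["K"])@c;return q[:2]/q[2]
def save(n,im,s=1):
    im=cv2.resize(im,None,fx=s,fy=s,interpolation=cv2.INTER_CUBIC);cv2.imwrite(f"pics/{n}.png",im[:,:,::-1])
E
python3 - <<'E'
from h import *
o=arm.get_obs();print(o["time"],o["tool_pos"],o["ee_rot"],o["width"])
ims=[]
for c in("top","scene"):
    p=arm.snapshot(c);ims.append(p["img"]);T=np.array(p["cam_to_world"]);print(c,T.round(3).tolist(),p["K"][0][0])
    for t in("carrier","punch_carrier","fixture","spring_arm"):
        for d in arm.pinpoint(t,p)[:4]:
            px=np.array(d["position"])*[640,400];print(t,"pin",round(d["score"],2),px.round(),ray(p,px,0).round(3))
save("a",ims[0],1.25)
save("b",ims[1],1.25)
E
```

```text
0.0 [ 0.24493835 -0.57472242  0.21403246] [ 9.79788920e-01  2.00033284e-01 -5.18012553e-05 -5.96229732e-04] 1.000776105517661
top [[-0.015, -0.997, 0.072, 0.414], [-1.0, 0.015, 0.012, -0.042], [-0.013, -0.072, -0.997, 0.888], [0.0, 0.0, 0.0, 1.0]] 366.504068862133
carrier pin 0.98 [233. 257.] [0.334 0.176 0.   ]
carrier pin 0.97 [262. 187.] [0.503 0.105 0.   ]
punch_carrier pin 0.93 [208. 154.] [0.586 0.24  0.   ]
fixture pin 0.74 [456. 165.] [ 0.55  -0.366  0.   ]
fixture pin 0.68 [358. 182.] [ 0.511 -0.129  0.   ]Traceback (most recent call last):
  File "<stdin>", line 7, in <module>
ValueError: it knows: carrier, fixture, punch_carrier
```

Run:
```python
from h import *
for c in("top","scene"):
    p=arm.snapshot(c)
    save("a_"+c,p["img"],1.25)
    for t in("carrier","punch_carrier","fixture"):
        for d in arm.pinpoint(t,p)[:4]:
            px=np.array(d["position"])*[640,400];print(c,t,"pin",round(d["score"],2),px.round(),ray(p,px,0).round(3))
```

```text
top carrier pin 0.92 [233. 256.] [0.336 0.177 0.   ]
top carrier pin 0.88 [264. 191.] [0.493 0.101 0.   ]
top punch_carrier pin 0.73 [207. 154.] [0.586 0.241 0.   ]
top fixture pin 0.85 [458. 163.] [ 0.553 -0.371  0.   ]
top fixture pin 0.57 [360. 187.] [ 0.498 -0.132  0.   ]
scene carrier pin 0.93 [367. 262.] [0.498 0.115 0.   ]
scene carrier pin 0.68 [437. 245.] [0.331 0.174 0.   ]
scene punch_carrier pin 0.92 [380. 321.] [0.578 0.238 0.   ]
scene fixture pin 0.97 [301. 204.] [ 0.499 -0.139  0.   ]
scene fixture pin 0.96 [243. 171.] [ 0.55  -0.367  0.   ]
scene fixture pin 0.6 [369. 262.] [0.494 0.116 0.   ]
```

View pics/a_top.png

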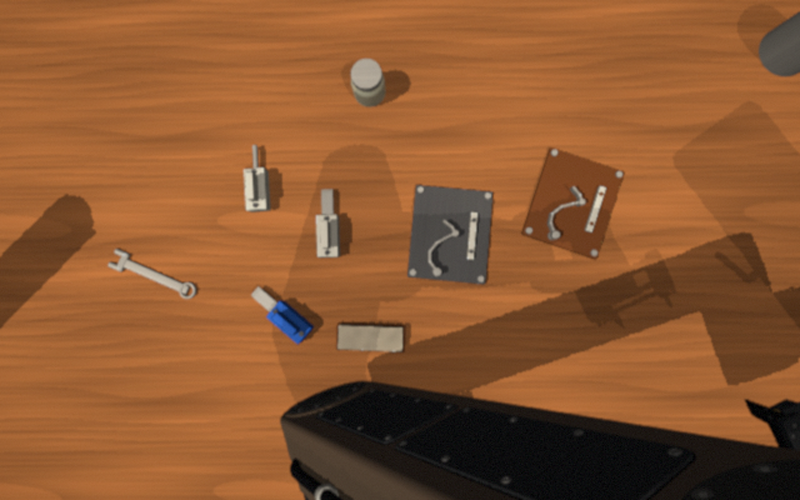

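View pics/a_scene.png

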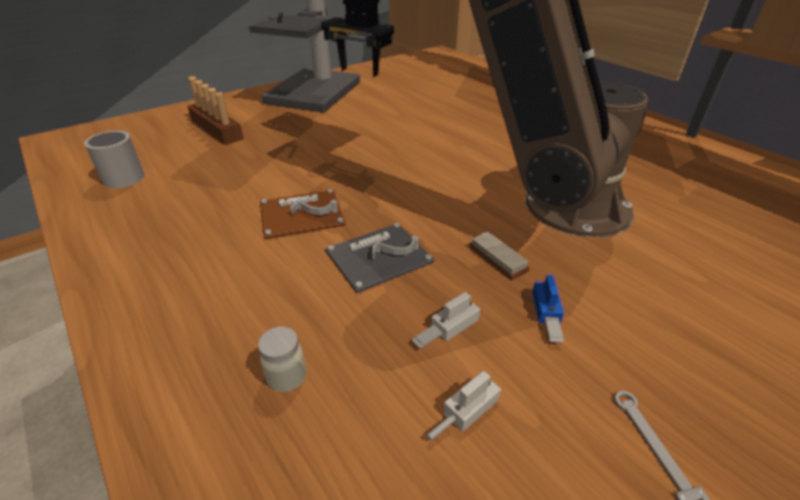

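The top picture (800 px scale) shows these candidates:
- **Carriers:** flat-blade aluminium at (327,235), round punch at (256,190), and a blue look-alike at (290,322). The one at (327,235) has a wide flat blade and an aluminium body, so it is the one meant.
- **Fixtures:** dark grey plate at (450,234) and red-brown plate at (575,203). The dark one matches the description. Its pivot is at (435,270) and its fence at (473,235).

Fixture +x and the blade both point roughly along world +x. I'll move in for a close view to confirm.

```bash
python3 -m jog '[[1,[0,0,-0.03],[0,0,0.05]],[1,[0,0,-0.03],[0,0,0.05]],[1,[0,0,-0.03],[0,0,0.05]],[1,[0,0,-0.03],[0,0,0.0516]],[1,[0.04,0,0],[0,0,0]],[1,[0.04,0,0],[0,0,0]],[1,[0.04,0,0],[0,0,0]],[1,[0.04,0,0],[0,0,0]],[1,[0.03,-0.03,0],[0,0,0]],[1,[0,-0.04,0],[0,0,0]]]'
python3 -m jog '[[1,[0,-0.04,0],[0,0,0]],[1,[0,-0.04,0],[0,0,0]],[1,[0,-0.04,0],[0,0,0]],[1,[0,-0.04,0],[0,0,0]],[1,[0,-0.04,0],[0,0,0]],[1,[0,-0.04,0],[0,0,0]],[1,[0,-0.04,0],[0,0,0]],[1,[0,-0.04,0],[0,0,0]],[1,[0,-0.04,0],[0,0,0]],[1,[0,-0.04,0],[0,0,0]]]'
python3 -m jog '[[1,[0,-0.04,0],[0,0,0]],[1,[0,-0.04,0],[0,0,0]],[1,[0,-0.02,0],[0,0,0]],[1,[0,0,0],[0,0,0]]]'
python3 - <<'E'
from h import *
o=arm.get_obs();print(o["time"],o["tool_pos"],o["ee_rot"],o["joints"])
p=arm.snapshot("wrist");save("w1",p["img"],1.25);print(np.array(p["cam_to_world"]).round(3).tolist(),p["K"][0][0])
for t in("carrier","punch_carrier","fixture"):
    for d in arm.pinpoint(t,p)[:3]:
        px=np.array(d["position"])*[640,400];print(t,round(d["score"],2),px.round(),ray(p,px,0).round(3))
E
```

```text
time: 1.43
tool_pos: [0.4386, -0.5055, 0.3318]
ee_rot: [1.0, 0.0, -0.0, -0.001]
ft_force: [0.2, -0.2, 0.1]
width: 0.998
grasp_force: 0.0
time: 2.27
tool_pos: [0.4341, -0.1038, 0.3349]
ee_rot: [1.0, -0.0, 0.0, 0.0]
ft_force: [0.3, -0.7, 0.3]
width: 0.998
grasp_force: 0.0
time: 2.6
tool_pos: [0.4343, -0.0024, 0.335]
ee_rot: [1.0, 0.002, 0.0, -0.0]
ft_force: [-0.2, -0.6, -0.1]
width: 0.998
grasp_force: 0.0
2.6 [ 0.43428652 -0.00244096  0.33499936] [ 9.99998646e-01  1.57778544e-03  4.10581982e-04 -2.21703380e-04] [-1.58309772e-01  9.25978190e-02  1.80863799e+00  6.01153373e-04
  1.23961681e+00  1.40913572e+00]
[[0.004, -0.958, -0.285, 0.516], [-1.0, -0.004, -0.002, -0.002], [0.001, 0.286, -0.958, 0.505], [0.0, 0.0, 0.0, 1.0]] 353.7757908292079
carrier 0.71 [203. 218.] [0.332 0.176 0.   ]
carrier 0.6 [242. 103.] [0.5   0.106 0.   ]
punch_carrier 0.69 [134.  30.] [0.592 0.242 0.   ]
fixture 0.71 [414. 107.] [ 0.496 -0.131  0.   ]
```

View pics/w1.png

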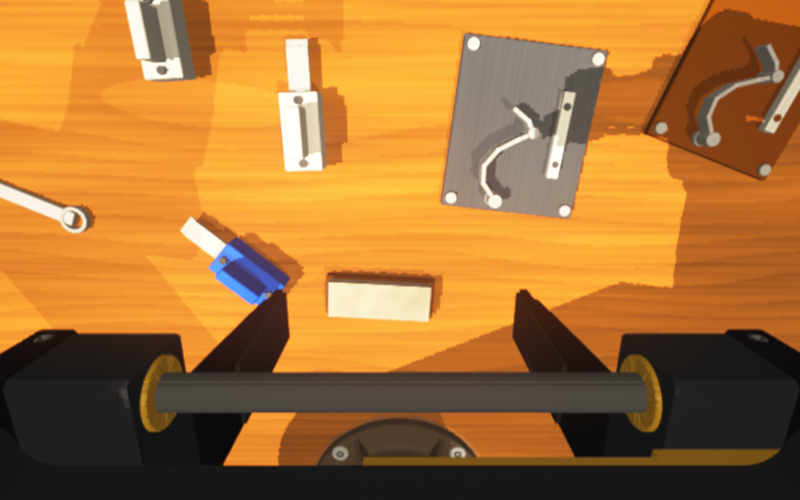

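Close view at 800 px scale: the flat-blade aluminium carrier is at (302,130) with its wide blade up at (298,65). The punch carrier is at (160,40) and the dark fixture at (525,125), pivot lower left and fence on the right. This confirms the choice. Next I'll fit poses by silhouette.

```bash
cat > fit.py <<'E'
from h import *
from scipy.optimize import minimize
B=lambda x0,x1,y0,y1,z0,z1:[(x,y,z) for x in(x0,x1) for y in(y0,y1) for z in(z0,z1)]
M={"carrier":[B(-.04,.04,-.02,.02,0,.03),B(-.025,.025,-.007,.007,.03,.061),B(.04,.09,-.011,.011,.013,.017)],
   "fixture":[B(-.09,.09,-.075,.075,0,.01),B(-.045,.045,-.047,-.035,.01,.02)]}
def render(t,p,s,z=0):
    S=4;im=np.zeros((400*S,640*S),np.uint8);c,n=np.cos(s[2]),np.sin(s[2])
    for b in M[t]:
        P=np.array([proj(p,(s[0]+c*x-n*y,s[1]+n*x+c*y,z+h)) for x,y,h in b])
        cv2.fillConvexPoly(im,cv2.convexHull((P*S+S/2).astype(np.int32)),255)
    return cv2.resize(im,(640,400),interpolation=cv2.INTER_AREA)/255.
def fit(t,ps,guess,z=0):
    ms=[]
    for p in ps:
        ds=arm.trace(t,p);g=proj(p,(guess[0],guess[1],z+.01))
        if not ds: continue
        d=min(ds,key=lambda d:np.linalg.norm(np.argwhere(d["pixels"]).mean(0)[::-1]-g)); ms.append((p,d["pixels"].astype(float)))
    def f(v):
        s=v*[.01,.01,.1];e=0
        for p,m in ms:
            r=render(t,p,s,z);e+=1-np.minimum(r,m).sum()/np.maximum(r,m).sum()
        return e/len(ms)
    x0=np.array(guess)/[.01,.01,.1]
    r=minimize(f,x0,method="Nelder-Mead",options=dict(initial_simplex=np.vstack([x0]+[x0+1.0*np.eye(3)[i] for i in range(3)]),xatol=.005,fatol=1e-4))
    return r.x*[.01,.01,.1],r.fun
E
python3 - <<'E'
from fit import *
w=arm.snapshot("wrist");t=arm.snapshot("top");s=arm.snapshot("scene")
for n,g in(("carrier",(.5,.106,0)),("fixture",(.497,-.131,-.1))):
    for l,ps in(("w",[w]),("t",[t]),("s",[s]),("ws",[w,s])):
        r,e=fit(n,ps,g);print(n,l,r.round(4),round(e,3))
E
```

```text
carrier w [0.4987 0.1027 0.0224] 0.038
carrier t [0.5   0.106 0.   ] 1.0
carrier s [0.4979 0.1041 0.0328] 0.061
carrier ws [0.4987 0.1032 0.0244] 0.059
fixture w [ 0.4995 -0.1307 -0.1114] 0.017
fixture t [ 0.4986 -0.1359 -0.13  ] 0.636
fixture s [ 0.4971 -0.131  -0.117 ] 0.027
fixture ws [ 0.4989 -0.1308 -0.1134] 0.027
```

```bash
python3 -m jog '[[0.1,[0.016,-0.0264,0.02],[0,0,-0.0105]],[0.1,[0.016,-0.0264,0.02],[0,0,0]],[0.1,[0.016,-0.0264,0.02],[0,0,0]],[0.1,[0.016,-0.0264,0.02],[0,0,0]],[0.1,[0,0,0.03],[0,0,0]],[0.1,[0,0,0.03],[0,0,0]],[0.1,[0,0,0.03],[0,0,0]],[0.1,[0,0,0.035],[0,0,0]],[0.1,[0,0,0],[0,0,0]],[0.1,[0,0,0],[0,0,0]]]'
python3 - <<'E'
from fit import *
o=arm.get_obs();print(o["time"],o["tool_pos"],o["ee_rot"])
p=arm.snapshot("wrist");save("w2",p["img"],1)
print(fit("carrier",[p],(.4985,.103,.024)))
E
```

```text
time: 4.28
tool_pos: [0.4967, 0.101, 0.1291]
ee_rot: [1.0, 0.01, -0.002, 0.0]
ft_force: [0.1, -0.7, 1.5]
width: 0.55
grasp_force: 0.0
4.2833 [0.49668719 0.10096992 0.12911489] [ 9.99945212e-01  1.03512023e-02 -1.55090692e-03  1.44166483e-04]
(array([0.49940639, 0.10319689, 0.02283757]), np.float64(0.040896453104223185))
```

View pics/w2.png

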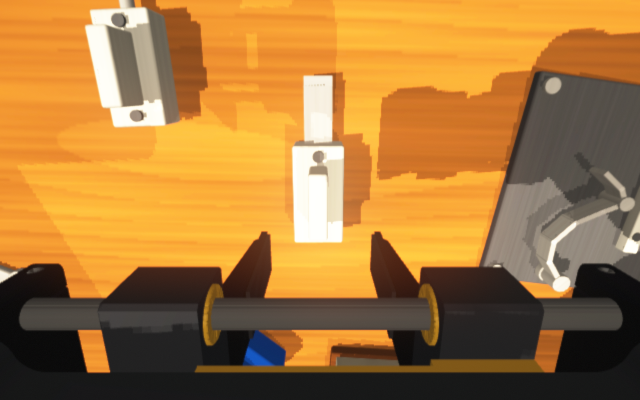

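The flat blade at (318,110) and the rib at (318,205) sit between the fingers. I'll descend and grip.

```bash
python3 -m jog '[[0.1,[0.0025,-0.002,0.03],[0,0,-0.001]],[0.1,[0,0,0.03],[0,0,0]],[0.1,[0,0,0.025],[0,0,0]],[0.1,[0,0,0.0095],[0,0,0]],[0.1,[0,0,0],[0,0,0]],[-1,[0,0,0],[0,0,0]],[-1,[0,0,0],[0,0,0]],[-1,[0,0,0],[0,0,0]],[-1,[0,0,0],[0,0,0]],[-1,[0,0,0],[0,0,0]]]' 50
python3 -m jog '[[-1,[0,0,0],[0,0,0]],[-1,[0,0,0],[0,0,0]],[-1,[0,0,0],[0,0,0]],[-1,[0,0,0],[0,0,0]]]'
```

```text
time: 5.22
tool_pos: [0.4999, 0.103, 0.0359]
ee_rot: [1.0, 0.011, 0.001, 0.0]
ft_force: [-0.9, 0.2, 0.6]
width: 0.256
grasp_force: 0.0
time: 5.55
tool_pos: [0.4997, 0.103, 0.0354]
ee_rot: [1.0, 0.011, 0.0, 0.0]
ft_force: [-0.7, -1.0, 7.0]
width: 0.143
grasp_force: 50.0
```

```bash
python3 -m jog '[[-1,[0,0,-0.04],[0,0,0]],[-1,[0,0,-0.04],[0,0,0]],[-1,[0,0,-0.04],[0,0,0]],[-1,[-0.0017,0.0393,0],[0,0,0]],[-1,[-0.0017,0.0393,0],[0,0,0]],[-1,[-0.0017,0.0393,0],[0,0,0]],[-1,[-0.0017,0.0393,0],[0,0,0]],[-1,[-0.0017,0.0393,0],[0,0,0]],[-1,[-0.0017,0.0393,0],[0,0,0]],[-1,[-0.0017,0.0393,0],[0,0,0]]]'
python3 -m jog '[[-1,[0,0,0],[0,0,0.0335]],[-1,[0,0,0],[0,0,0.0335]],[-1,[0,0,0],[0,0,0]],[-1,[0,0,0],[0,0,0]]]'
python3 - <<'E'
from fit import *
o=arm.get_obs();q=o["ee_rot"];y=2*np.arctan2(q[1],q[0]);print(o["time"],o["tool_pos"],y)
w=arm.snapshot("wrist");s=arm.snapshot("scene");save("w3",w["img"],1)
for n,ps in(("w",[w]),("s",[s])):print(n,fit("fixture",ps,(.4985,-.131,-.112)))
E
```

```text
time: 6.38
tool_pos: [0.4932, -0.1741, 0.1549]
ee_rot: [1.0, 0.011, -0.0, -0.0]
ft_force: [0.6, 0.0, -1.4]
width: 0.145
grasp_force: 50.0
time: 6.72
tool_pos: [0.4936, -0.1722, 0.1548]
ee_rot: [0.999, -0.055, -0.0, -0.0]
ft_force: [-0.4, -0.1, -1.7]
width: 0.143
grasp_force: 50.0
6.7167 [ 0.4936078  -0.17219863  0.1548263 ] -0.10954173975445894
w (array([ 0.49933901, -0.13154584, -0.11135603]), np.float64(0.3783132218815345))
s (array([ 0.49651007, -0.13150826, -0.11726827]), np.float64(0.04549116636390427))
```

View pics/w3.png

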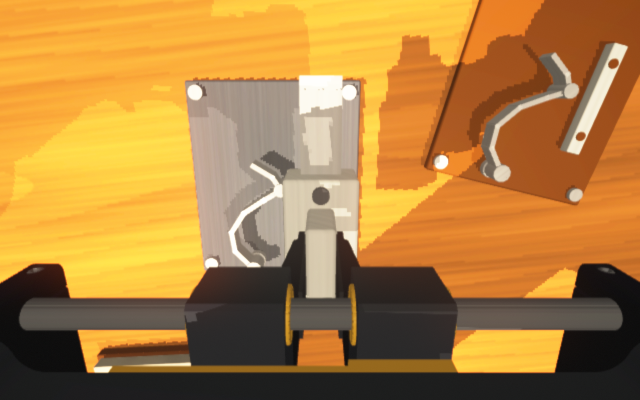

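The held carrier is above the fence at (320,200), with the arm's nose just left of it at (278,187) and clear of it. I'll lower to just above the fence top, on the fence side of the nose.

```bash
python3 -m jog '[[-1,[0,0,0.03],[0,0,0]],[-1,[0,0,0.03],[0,0,0]],[-1,[0,0,0.02],[0,0,0]],[-1,[0,0,0.01],[0,0,0]],[-1,[0,0,0.005],[0,0,0]],[-1,[0,0,0],[0,0,0]],[-1,[0,0,0],[0,0,0]]]'
```

```text
time: 7.5
tool_pos: [0.4944, -0.1724, 0.0609]
ee_rot: [0.998, -0.055, 0.0, 0.0]
ft_force: [0.1, 0.3, -2.3]
width: 0.144
grasp_force: 50.0
```

```bash
python3 -m jog '[[-1,[0,-0.005,0],[0,0,0]],[-1,[0,-0.005,0],[0,0,0]],[-1,[0,-0.005,0],[0,0,0]],[-1,[0,-0.005,0],[0,0,0]],[-1,[0,-0.005,0],[0,0,0]],[-1,[0,-0.005,0],[0,0,0]],[-1,[0,0,0],[0,0,0]],[-1,[0,0,0],[0,0,0]]]'
python3 - <<'E'
from fit import *
o=arm.get_obs();q=o["ee_rot"];y=2*np.arctan2(q[1],q[0]);print(o["time"],o["tool_pos"],y)
s=arm.snapshot("scene");w=arm.snapshot("wrist")
r,e=fit("carrier",[s],(.498,-.143,-.112),z=.0255);print(r,e)
def rel(r):
    d=np.array(r[:2])-[.4985,-.131];c,n=np.cos(-.112),np.sin(-.112);return c*d[0]+n*d[1],-n*d[0]+c*d[1]
print(rel(r),rel(o["tool_pos"]))
a=s["img"][130:250,220:380];b=w["img"][50:250,180:440]
save("s4",np.vstack([cv2.resize(a,(520,390)),cv2.resize(b,(273,210)).repeat(1,0)[:, :] if 0 else cv2.copyMakeBorder(cv2.resize(b,(260,200)),0,0,0,260,cv2.BORDER_CONSTANT)]))
E
```

```text
time: 8.17
tool_pos: [0.4989, -0.143, 0.0613]
ee_rot: [0.998, -0.055, 0.002, 0.001]
ft_force: [2.2, -8.1, -1.8]
width: 0.143
grasp_force: 50.0
8.1667 [ 0.4989099  -0.14303509  0.06133569] -0.11061601881609633
[ 0.49612621 -0.14251204 -0.11335031] 0.2591276019402622
(np.float64(-0.001072263108686762), np.float64(-0.01170522267794807)) (np.float64(0.0017524476017509196), np.float64(-0.011913872796444258))
```

View pics/s4.png

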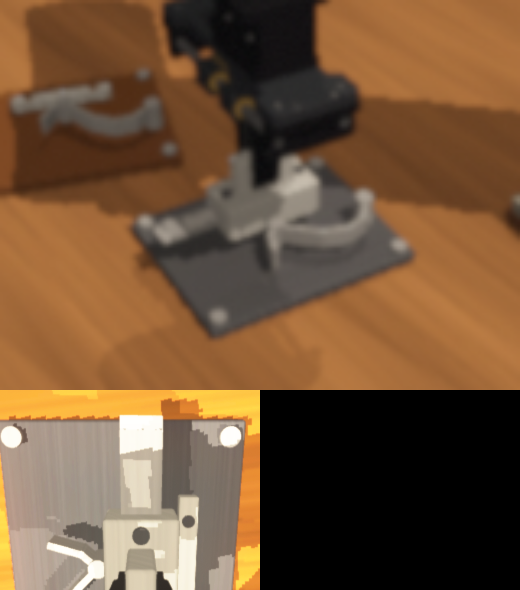

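The nose rests on the carrier's side (8 N), and the fence at (190,545) in the montage lies just right of it with a small gap. I'll lower onto the plate.

```bash
python3 -m jog '[[-1,[0,0,0.005],[0,0,0]],[-1,[0,0,0.005],[0,0,0]],[-1,[0,0,0.003],[0,0,0]],[-1,[0,0,0.002],[0,0,0]],[-1,[0,0,0],[0,0,0]],[-1,[0,0,0],[0,0,0]]]'
```

```text
time: 8.82
tool_pos: [0.4981, -0.143, 0.0459]
ee_rot: [0.998, -0.055, 0.001, 0.001]
ft_force: [-0.1, -6.5, -5.1]
width: 0.145
grasp_force: 50.0
```

```bash
python3 -m jog '[[-1,[0,0.002,0.0007],[0,0,0]],[-1,[0,0,0],[0,0,0]],[-1,[0,0,0],[0,0,0]]]'
python3 -m jog '[[0,[0,0,0],[0,0,0]],[0,[0,0,0],[0,0,0]],[0,[0,0,0],[0,0,0]],[0,[0,0,0],[0,0,0]],[0,[0,0,0],[0,0,0]],[0,[0,0,0],[0,0,0]],[0,[0,0,0],[0,0,0]],[0,[0,0,0],[0,0,0]]]'
python3 -m jog '[[0,[0,0,-0.01],[0,0,0]],[0,[0,0,-0.02],[0,0,0]],[0,[0,0,-0.03],[0,0,0]],[0,[0,0,-0.04],[0,0,0]],[0,[0,0,-0.04],[0,0,0]],[0,[-0.03,0,-0.02],[0,0,0]],[0,[-0.02,0,0],[0,0,0]],[0,[0,0,0],[0,0,0]],[0,[0,0,0],[0,0,0]]]'
python3 - <<'E'
from fit import *
s=arm.snapshot("scene");w=arm.snapshot("wrist")
def rel(r):
    d=np.array(r[:2])-[.4985,-.131];c,n=np.cos(-.112),np.sin(-.112);return c*d[0]+n*d[1],-n*d[0]+c*d[1]
for p in(s,w):
    r,e=fit("carrier",[p],(.498,-.146,-.112),z=.01);print(r,e,rel(r))
a=s["img"][130:250,220:380];g=proj(w,(.4985,-.131,.02)).astype(int);b=w["img"][max(g[1]-120,0):g[1]+120,max(g[0]-150,0):g[0]+150]
save("s5",np.vstack([cv2.resize(a,(400,300)),cv2.resize(b,(400,300))]))
E
```

```text
time: 9.07
tool_pos: [0.4977, -0.1448, 0.0455]
ee_rot: [0.998, -0.056, 0.001, 0.001]
ft_force: [-0.5, -6.5, 3.3]
width: 0.146
grasp_force: 50.0
time: 9.73
tool_pos: [0.4969, -0.1444, 0.0444]
ee_rot: [0.998, -0.056, -0.0, -0.0]
ft_force: [-0.5, 0.2, 0.3]
width: 0.501
grasp_force: 0.0
time: 10.48
tool_pos: [0.447, -0.1389, 0.2055]
ee_rot: [0.998, -0.056, 0.001, 0.0]
ft_force: [-0.2, -0.1, -0.0]
width: 0.499
grasp_force: 0.0
[ 0.49366373 -0.14983694 -0.03151967] 0.17683727640998137 (np.float64(-0.002700640572497516), np.float64(-0.019259449324879142))
[ 0.49657184 -0.14598652 -0.11116693] 0.027548377657207523 (np.float64(-0.0002410978348660602), np.float64(-0.015108127068097315))
```

View pics/s5.png

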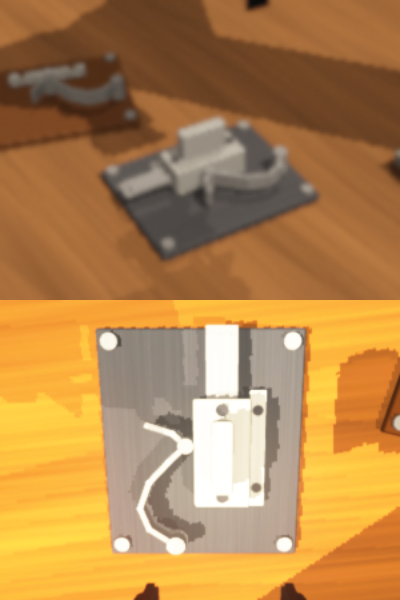

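The carrier at (220,450) lies flush against the fence at (258,448). The nose presses it at (186,446) and the blade points away from the pivot. The wrist-view fit gives (-0.2, -15.1) mm in the fixture frame, which is the seated position.

```bash
python3 -c "
from station import arm
print(arm.sign_off())"
```

```text
the job is handed in; nothing more can be done
None
```

The flat-blade carrier is loaded in the dark steel fixture, flush against the fence and midway along it, blade away from the pivot, with the sprung arm pressing on it; the punch carrier was not touched, and the job was handed in at about 10.6 s (no verdict was returned).

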